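Hold the spring jaw of the board holder open at the tape mark

ROBOT

A 6-joint arm with a two-finger parallel gripper is mounted at the origin on the work surface. World frame = base frame: x ahead of the robot, y to its left, z up, the work surface at z = 0. Lengths are in m, angles in rad, forces in N, time in s.
With the tool pointing down it reaches from about 0.425 to 0.95 m from the base axis. Payload 3.5 kg.
Tool frame: the origin (TCP) lies on the centre line of the jaws, within the pads' length; the fingertips stand 14 mm ahead of it and the grasp point (between the pads) lies 5 mm behind it (ctrl.tip_reach is the distance from the TCP to the fingertips, in m); z points along the fingers, y is the line along which they close (so a half turn about z gives the same grasp; the last joint's range is limited). The gripper opens to 85 mm and grips with 20 to 120 N. Pads are 22 mm wide; open, the fingers measure 114 mm over their backs; the gripper's body (76 mm by 85 mm) begins 54 mm behind the grasp point. The pads swing forward as they close: fully open they stand 13 mm farther back than shut.
Start: joints at [0.989, 0.286, 1.577, -0, 1.279, -0.15], TCP at [0.282, 0.613, 0.245] pointing down, gripper open.
Joint ranges: [-2.77, 2.77], [-0.9, 2.22], [0.21, 2.48], [-1.53, 4.67], [0.24, 2.81], [-2.84, 2.84]. Speed limits (rad/s): [2.79, 2.79, 3.14, 3.14, 3.14, 3.14].

INTERFACE

Orientations are given as a unit quaternion [x, y, z, w].
In Python, from plant import get_state, imaging, workorder, ctrl gives the robot as it stands. The module is installed in compiled form; this text tells all that it offers.
- The arm moves only by the shell command python3 -m jog 'ROWS' [FORCE]. ROWS is JSON, a list of rows, each a list of 7 numbers: the closure, from 0 (fully open) to 1 (shut), then the shift along the tool's x, y, z in mm, then the turn, a rotation vector about the tool's x, y, z in rad. In form: [[gripper, tx, ty, tz, ax, ay, az], ...]. A call has 1 to 12 rows; each row is the pose to reach, as a shift and turn from the pose commanded when the call began, along the tool's axes at that moment; what a row does not reach only later rows make up. A row lasts 1/10 s, in which the tool goes at most 50 mm and 8.59 degrees, less where a joint would pass 70% of its speed; a pose out of reach is approached as far as the arm can. A call with a gripper value outside its range is refused whole. The fingers move at their own pace and stop on an object; FORCE is the grip in N (left out, the last holds). Time passes only in rows, so rows that repeat a pose let the fingers close. It gives the time, the measured TCP pose, the force, the opening and the grip force at its end, in the units of the state.
- get_state(): the state, without advancing time (a new reading comes with each control period).
- imaging.read_camera(name): name is "scene" or "top"; returns a dict with "image" (384x512x3 uint8, blue, green, red), "fx", "fy", "cx", "cy" (pixels), "R" (3x3) and "t" (3): a world point X has camera coordinates R X + t. Camera axes: x right, y down, z forward; pixel columns grow to the right and rows downward; lengths in m; the calibration is good to about 2 mm. A picture is of the moment at which its call begins. There is no depth.
- workorder.sign_off(): hands the job in; it is judged then, once.
The state is a dict: "time": time; "qpos": joint angles; "dq": joint speeds; "joint_efforts": joint torques, N m; "eef_pos": TCP position; "tcp_rot": TCP orientation; "contact_force": force on the tool from outside, world axes, zero at the start; "wrist_torque": the same for the moment, N m; "opening": opening from 0.0 (shut) to 1.0 (fully open); "finger_force": force on a finger pad.
Only numpy, scipy, OpenCV 4.12 (cv2) and the standard library are available. Lean on these libraries where they do the work, as an engineer would, in place of code of your own. Each camera call takes 0.05 s, during which the arm holds its last target. There are 200 camera calls.

TASK

Pull the red tab of the spring-loaded board holder so that its jaw slides away from the circuit board, until the jaw's pointer stands over the strip of yellow tape, and keep it there so that a colleague can take the finished board out and drop the next one in. Finish while still holding the jaw open at the tape; do not let it snap back on the way, and leave the board lying where it is and the screwdriver, screw dish, solder reel and shield cover undisturbed.

Things in the scene. Friction and masses are not known exactly. Their poses are not given: they have to be found in the camera images.
- holder: Board holder screwed to the bench: base plate 280 x 110 x 12 mm, grey end blocks (47 mm high at -x, 42 mm at +x), two guide rods with springs, a blue carriage with the moving jaw and red pull tab, and an aluminium scale rail along its -y side (top 36 mm above the bench). Origin: centre of underside, on the bench. +x is the way the jaw is pulled open, z up. It does not move.
- jaw (a joint): Slide of the blue carriage along the holder's +x, in m: 0 = shut on the board (start), grows as the jaw is pulled away from the board, 0.060 at the end stop. Springs push it shut: about 6 N at 0 plus 140 N per metre (about 12 N at 0.045); let go, it snaps shut. Carriage with tab: 0.3 kg.
- tab (a point): Grip point of the red pull tab, which moves with the jaw: an upright plate 12 mm thick along the holder's x, 40 mm wide along y, 39 to 83 mm above the bench. The point is in the plate's middle, 18 mm below its top edge. Around the plate the carriage top is 39 to 44 mm high; the jaw lip, 47 mm high, begins 46 mm from the tab's middle towards the board.
- pointer (a point): The red needle of the black pointer on the -y side of the carriage (needle 3 mm wide along the holder's x); this point is the needle over the middle of the scale rail, 38 mm above the bench. It moves with the jaw. Axes as the holder's.
- tape: Strip of yellow tape across the scale rail: 8 mm wide along the holder's x, 15 mm long along y. Origin: its centre, on top of the rail (36 mm above the bench). Fixed; it lies 25 to 45 mm from the starting pointer along the holder's +x, differently each time. The pointer stands over it when both agree along the holder's x within half the tape's width.
- board: Finished green circuit board, 90 x 70 x 2 mm, parts up to 11 mm high, 60 g, loose: it lies on four brass support pins 40 mm above the bench and is nipped between the fixed jaw and the spring jaw along its x. When the jaw is drawn off it stays lying on the pins. Origin: centre of its underside.
- screwdriver: Small screwdriver with yellow handle, lying beside the holder along its own x (tip to +x), 174 mm long, 24 mm thick; origin on the bench under its middle. To be left alone.
- dish: Round steel dish with screws, 80 mm across, 18 mm high; origin centre of its underside. To be left alone.
- reel: Solder reel with blue flanges standing on its flange, 56 mm across, 42 mm high; origin centre of its underside. To be left alone.
- shield: Perforated steel shield cover lying on the bench, 55 x 40 x 12 mm; origin centre of its underside. To be left alone.
Mind the look-alikes: they are no part of the job. What is meant by the board is not brown, pink or white, and is the larger of those in its own colour.

How it is judged:
On the way:
1. the jaw is drawn out until its pointer stands over the yellow tape, the fingers on the tab (x of pointer in the frame of tape between -0.004 and 0.004 m and contact force between the fingers and holder above 3 N), for 0.3 s.
At the end, for the whole second after the job is handed in: The robot's fingers still hold the jaw (contact of more than 3 N) with its pointer over the yellow tape (within 4 mm of the tape's middle line), standing still (under 10 mm/s); the board lies level on its pins within 5 mm of where it was, and screwdriver, dish, reel and shield cover within 15 mm (all of step 1 and velocity of joint jaw between -0.01 and 0.01 m/s and distance of board from where it was at the start of the episode below 0.005 m and angle between board's own z axis and vertical below 0.05 rad and distance of each of screwdriver, dish, reel, shield from where it was at the start of the episode below 0.015 m); the arm keeps its last pose, push and grip.
It fails at once if the jaw snaps back (shuts faster than 0.3 m/s) (velocity of joint jaw below -0.3 m/s).
It fails at once if the board is shifted by more than 8 mm (distance of board from where it was at the start of the episode above 0.008 m).
It fails at once if a bystander is pushed by more than 15 mm (distance of any of screwdriver, dish, reel, shield from where it was at the start of the episode above 0.015 m).
It also fails if it takes over 32 s, if anything falls off the work surface, if the arm or the gripper's body presses on something with over 40 N, if the wrist force passes 120 N, or if a joint passes its speed limit or range.

## Working session

There is one attempt and no reset: what is moved stays moved. The work goes in short steps, Python scripts to look and compute and a shell command to move; the robot and the scene stay as the last step left them, time stands still between calls to the robot, and variables do not carry over. Pictures are saved under pics/ and viewed, at most 10 in all, crops included, and the job is handed in when it is done.

```bash
mkdir -p pics; cat > h.py <<'E'
import numpy as np,cv2
from plant import get_state, imaging, workorder, ctrl
def ray(c,u,v,z):
    R=np.array(c["R"]);t=np.array(c["t"]);o=-R.T@t
    d=R.T@np.array([(u-c["cx"])/c["fx"],(v-c["cy"])/c["fy"],1]);return o+d*(z-o[2])/d[2]
def proj(c,X):
    p=np.array(c["R"])@np.array(X)+np.array(c["t"]);return c["fx"]*p[0]/p[2]+c["cx"],c["fy"]*p[1]/p[2]+c["cy"]
def blobs(c,lo,hi,amin=15):
    m=cv2.inRange(cv2.cvtColor(c["image"],cv2.COLOR_BGR2HSV),lo,hi)
    n,l,s,ce=cv2.connectedComponentsWithStats(m)
    return [(int(s[i,4]),ce[i].round(1).tolist(),np.round([x for p in [cv2.minAreaRect(np.argwhere(l==i)[:,::-1].astype(np.float32))] for x in (*p[0],*p[1],p[2])],1).tolist()) for i in range(1,n) if s[i,4]>amin]
E
python3 - <<'E'
from h import *
import pickle
for n in("scene","top"):
    c=imaging.read_camera(n);pickle.dump(c,open(n+".pkl","wb"))
    cv2.imwrite(f"pics/{n}0.png",cv2.resize(c["image"],(800,600),interpolation=cv2.INTER_CUBIC))
    print(n,np.round(-np.array(c["R"]).T@c["t"],3))
    print("red",blobs(c,(0,120,70),(8,255,255)),blobs(c,(172,120,70),(180,255,255)))
    print("yel",blobs(c,(22,120,120),(34,255,255)))
    print("grn",blobs(c,(40,80,30),(85,255,255),60))
    print("blu",blobs(c,(95,100,50),(125,255,255),60))
s=get_state();print(s["eef_pos"],s["tcp_rot"],s["contact_force"],s["opening"])
E
```

```text
scene [ 0.97  -0.422  0.738]
red [(83, [234.9, 150.4], [235.2, 150.3, 16.9, 5.1, 12.5])] [(66, [237.2, 158.4], [235.3, 157.7, 18.2, 9.5, 9.5])]
yel [(288, [184.8, 166.9], [184.8, 166.8, 9.3, 33.3, 15.3]), (17, [258.1, 163.2], [258.1, 163.1, 6.5, 2.2, 14.0])]
grn [(753, [222.3, 196.8], [221.4, 197.8, 33.3, 39.4, 20.0]), (474, [137.7, 236.4], [136.8, 236.8, 21.9, 32.5, 45.0]), (3634, [79.2, 347.4], [78.8, 350.1, 70.8, 69.2, 48.4]), (720, [21.0, 371.9], [22.0, 368.5, 44.0, 29.0, 0.0])]
blu [(505, [12.7, 13.0], [11.2, 10.7, 25.0, 33.0, 69.7]), (82, [360.6, 19.7], [360.0, 19.5, 39.8, 1.8, 26.6]), (460, [234.8, 169.9], [234.0, 169.1, 33.5, 32.8, 20.6]), (903, [221.7, 266.1], [221.5, 267.5, 37.0, 31.0, 90.0])]
top [ 0.515 -0.089  0.954]
red [(67, [252.2, 228.2], [252.3, 228.2, 15.5, 4.2, 56.3])] []
yel [(250, [285.8, 260.9], [285.8, 260.8, 7.2, 34.1, 46.8])]
grn [(1761, [472.2, 175.6], [472.4, 174.6, 54.4, 40.3, 79.3]), (1821, [426.9, 181.5], [427.0, 180.5, 54.3, 41.0, 79.9]), (659, [284.8, 206.3], [286.3, 205.3, 26.9, 35.8, 56.3]), (344, [352.6, 230.5], [354.0, 230.2, 19.6, 25.0, 80.5])]
blu [(527, [320.5, 161.0], [320.5, 161.0, 23.3, 26.2, 45.0]), (459, [259.4, 223.2], [256.3, 225.2, 28.8, 26.3, 56.3])]
[0.28214818 0.61259044 0.24407566] [ 2.14220448e-01  9.76784746e-01 -1.00234119e-03 -3.94376060e-04] [ 0.19132501 -0.06670329  0.000483  ] 0.9951225889207117
```

View pics/top0.png

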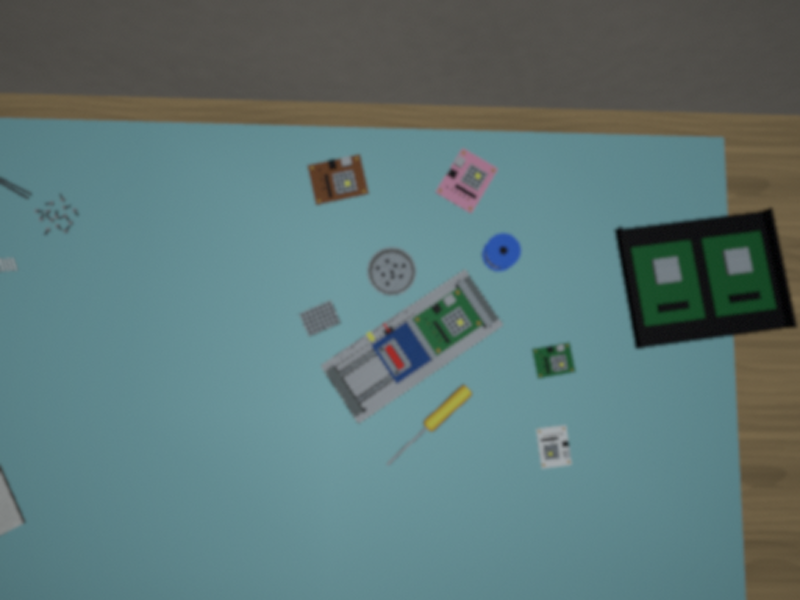

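View pics/scene0.png

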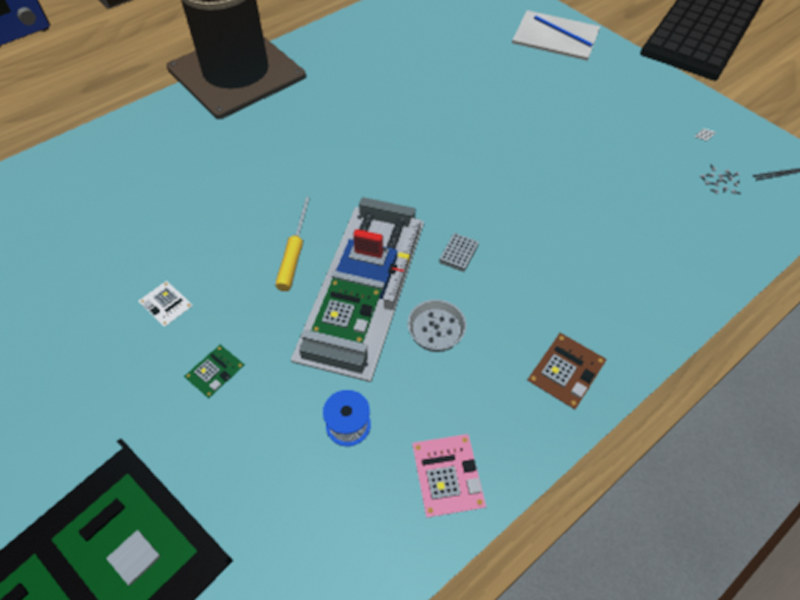

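The top view shows the holder with the board at (448,320), the red tab at (395,357), the pointer at (388,330) and the tape at (372,337), in 800x600 pixels. It opens toward the lower left. There are two green boards outside the tray: the large one in the holder at (448,320) and a small loose one at (553,360). The one in the holder is the board meant. Next I measure, with one enlarged crop.

```bash
python3 - <<'E'
from h import *
import pickle
T=pickle.load(open("top.pkl","rb"));S=pickle.load(open("scene.pkl","rb"))
a=cv2.resize(T["image"][170:275,200:325],None,fx=4.8,fy=4.8,interpolation=cv2.INTER_CUBIC)
b=cv2.resize(S["image"][120:180,200:280],None,fx=3.7,fy=3.7,interpolation=cv2.INTER_CUBIC)
cv2.imwrite("pics/crop0.png",a); 
b=cv2.resize(S["image"][120:250,180:290],None,fx=4.6,fy=4.6,interpolation=cv2.INTER_CUBIC);cv2.imwrite("pics/crop1.png",b)
for n,c in(("top",T),("scene",S)):
    print(n,"yel",blobs(c,(20,80,100),(36,255,255),5),"red",blobs(c,(0,100,60),(8,255,255),3),blobs(c,(170,100,60),(180,255,255),3))
# tab top centroid
print("tab top",ray(T,252.2,228.2,.083))
# holder: blue/green line
print("board",ray(T,286.3,205.3,.042),"axis pts")
r=cv2.minAreaRect(np.argwhere(cv2.inRange(cv2.cvtColor(T["image"],cv2.COLOR_BGR2HSV),(0,120,70),(8,255,255)))[:,::-1].astype(np.float32))
print([ray(T,*p,.083).round(4).tolist() for p in cv2.boxPoints(r)])
E
```

```text
top yel [(476, [44.0, 67.4], [41.6, 67.7, 83.2, 13.5, 1.5]), (260, [99.6, 69.8], [100.0, 69.5, 40.0, 13.0, 0.0]), (6, [108.5, 63.8], [108.5, 63.5, 2.2, 2.2, 26.6]), (16, [133.9, 66.2], [133.8, 65.9, 5.6, 3.9, 68.2]), (7, [146.1, 64.6], [146.1, 64.4, 3.9, 1.7, 33.7]), (505, [189.0, 72.4], [188.0, 71.7, 86.2, 13.3, 1.6]), (8, [231.1, 68.1], [231.2, 67.8, 4.2, 2.1, 45.0]), (30, [246.1, 69.0], [246.0, 69.0, 12.0, 4.0, 0.0]), (52, [260.4, 71.6], [261.6, 72.6, 14.2, 10.3, 5.7]), (107, [132.3, 73.5], [132.7, 72.9, 29.0, 7.6, 2.9]), (7, [234.7, 71.1], [234.2, 71.0, 3.2, 2.8, 71.6]), (6, [238.0, 69.8], [238.0, 70.0, 4.2, 1.4, 45.0]), (22, [277.0, 69.2], [276.5, 70.0, 4.0, 9.0, 90.0]), (25, [288.3, 69.4], [288.0, 70.0, 4.0, 10.0, 90.0]), (461, [332.1, 75.8], [332.5, 75.6, 75.4, 13.0, 1.7]), (19, [365.3, 71.8], [365.9, 71.9, 10.0, 3.8, 9.5]), (1327, [457.8, 89.5], [440.7, 88.5, 145.7, 39.7, 7.9]), (21, [396.8, 73.4], [397.0, 74.0, 7.1, 5.7, 45.0]), (6, [245.7, 73.2], [246.1, 73.3, 4.9, 1.3, 26.6]), (7, [250.7, 74.7], [251.0, 74.5, 3.0, 2.0, 90.0]), (11, [270.5, 73.5], [270.0, 73.5, 3.0, 4.0, 90
[... 2731 characters left out ...]
3.5, 45.0]), (6, [201.8, 210.2], [201.8, 210.3, 1.4, 2.1, 45.0]), (6, [229.2, 216.8], [229.3, 216.8, 1.4, 2.1, 45.0]), (17, [354.9, 236.4], [355.0, 236.5, 3.0, 4.0, 90.0]), (8, [129.9, 236.9], [130.0, 237.0, 2.0, 2.0, 90.0]), (20, [281.9, 310.6], [282.0, 311.0, 4.0, 4.0, 90.0])] red [(83, [234.9, 150.4], [235.2, 150.3, 16.9, 5.1, 12.5]), (7, [252.3, 171.6], [252.5, 171.5, 3.0, 1.0, 0.0])] [(137, [235.6, 157.8], [235.3, 157.9, 18.2, 9.9, 9.5]), (4, [256.0, 172.2], [256.0, 172.0, 1.4, 1.4, 45.0])]
tab top [ 0.52051875 -0.09428454  0.083     ]
board [ 0.5775366 -0.1762882  0.042    ] axis pts
[[0.5325, -0.0803, 0.083], [0.538, -0.0882, 0.083], [0.5088, -0.1086, 0.083], [0.5034, -0.1007, 0.083]]
```

View pics/crop0.png

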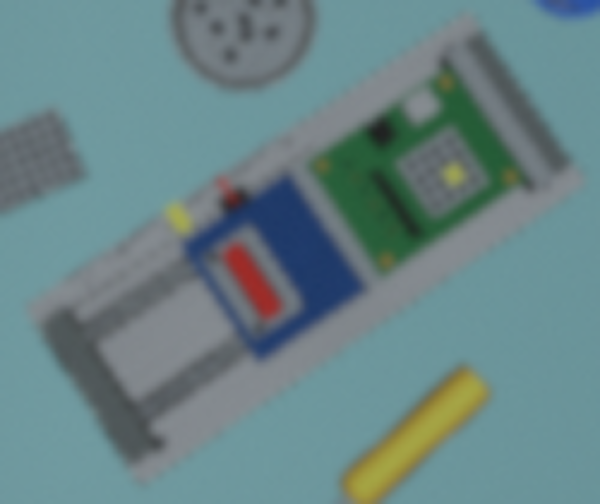

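View pics/crop1.png

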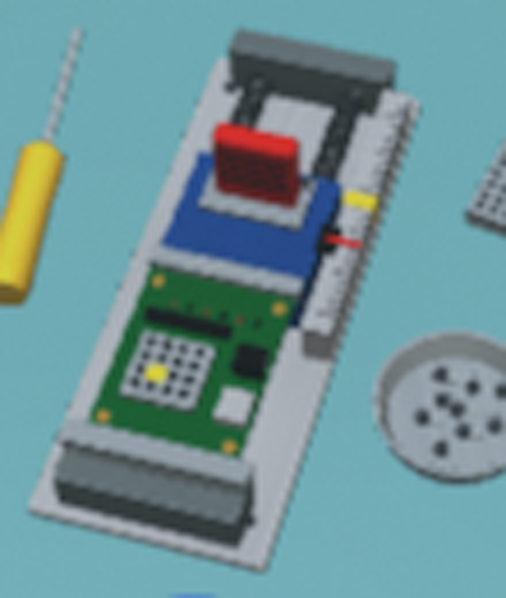

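```bash
cat >> h.py <<'E'
from scipy.spatial.transform import Rotation as Ro
def tri(c1,p1,c2,p2):
    P=[np.array([[c["fx"],0,c["cx"]],[0,c["fy"],c["cy"]],[0,0,1]])@np.c_[c["R"],c["t"]] for c in(c1,c2)]
    X=cv2.triangulatePoints(*P,np.array(p1,float),np.array(p2,float));return (X[:3]/X[3]).ravel()
E
python3 - <<'E'
from h import *
import pickle
T=pickle.load(open("top.pkl","rb"));S=pickle.load(open("scene.pkl","rb"))
f=lambda u,v:(200+u/4.8,170+v/4.8)
g=lambda u,v:(180+u/4.6,120+v/4.6)
C=[ray(T,*f(*p),.012)[:2] for p in((30,305),(470,10),(585,180),(145,485))]
print(np.round(C,4).tolist(),[np.linalg.norm(C[i]-C[i-1]).round(4) for i in range(4)])
ax=(C[0]-C[1]+C[3]-C[2]);ax/=np.linalg.norm(ax);ay=np.array([-ax[1],ax[0]])
r=ray(T,252.2,228.2,.083)[:2];b=ray(T,286.3,205.3,.042)[:2]
d=(r-b)/np.linalg.norm(r-b)
print("ax",ax,np.degrees(np.arctan2(*ax[::-1])),"tab-board",np.degrees(np.arctan2(*d[::-1])),"centre",np.mean(C,0))
for n,c,k,ta,po in(("top",T,f,(180,218),(228,189)),("scn",S,g,(361,202),(345,241))):
    t=ray(c,*k(*ta),.036)[:2];p=ray(c,*k(*po),.038)[:2]
    print(n,t,p,"along",(t-p)@ax,"side",(t-p)@ay,"tab->tape",(t-r)@ax)
print("tab tri",tri(T,(252.2,228.2),S,(234.9,150.4)))
s=get_state();R=Ro.from_quat(s["tcp_rot"]);M=R.as_matrix();print("tool axes\n",M.round(3))
for sg in(1,-1):
    y=np.array([*(sg*ax),0]);z=np.array([0,0,-1.]);G=np.c_[np.cross(y,z),y,z]
    rv=(R.inv()*Ro.from_matrix(G)).as_rotvec()
    print(sg,"turn",rv,"shift mm",M.T@(np.array([r[0],r[1],.12])-s["eef_pos"])*1000)
E
```

```text
[[0.5058, 0.0188], [0.6646, -0.2079], [0.5758, -0.2689], [0.4156, -0.0429]] [np.float64(0.1092), np.float64(0.2768), np.float64(0.1077), np.float64(0.277)]
ax [-0.57591397  0.8175103 ] 125.16366336231093 tab-board 124.81122026240104 centre [ 0.54044252 -0.12522605]
top [ 0.55104202 -0.05820122] [ 0.5660713  -0.08219835] along 0.02827348292421933 side -0.0015336914075370464 tab->tape 0.011919717764422187
scn [ 0.55579934 -0.0575904 ] [ 0.57000233 -0.07941395] along 0.026020673603363933 side -0.0009573911607711102 tab->tape 0.009679254934154733
tab tri [ 0.52058452 -0.09427023  0.07731974]
tool axes
 [[-0.908  0.418 -0.001]
 [ 0.418  0.908 -0.002]
 [ 0.    -0.002 -1.   ]]
1 turn [-0.00175147 -0.00142131 -1.0455089 ] shift mm [-512.35884554 -541.97549843  125.05408121]
-1 turn [-1.64195938e-03  2.02337042e-03  2.09608238e+00] shift mm [-512.35884554 -541.97549843  125.05408121]
```

```bash
python3 -m jog '[[0.5,-42,-45,8,0,0,0.14],[0.5,-85,-90,16,0,0,0.28],[0.5,-128,-135,24,0,0,0.42],[0.5,-170,-180,32,0,0,0.56],[0.5,-212,-225,40,0,0,0.70],[0.5,-255,-270,48,0,0,0.84],[0.5,-298,-315,56,0,0,0.98],[0.5,-340,-360,64,0,0,1.12],[0.5,-382,-405,72,0,0,1.26],[0.5,-425,-450,80,0,0,1.40],[0.5,-465,-492,88,0,0,1.54],[0.5,-490,-518,94,0,0,1.68]]' 60
cat > go.py <<'E'
from h import *
import sys
z=float(sys.argv[1]);dx=float(sys.argv[2]) if len(sys.argv)>2 else 0
ax=np.array([-0.5745,0.8185]);r=np.array([0.5205,-0.0943])+dx*ax
s=get_state();R=Ro.from_quat(s["tcp_rot"]);y=np.array([*-ax,0]);zz=np.array([0,0,-1.]);G=np.c_[np.cross(y,zz),y,zz]
print("turn",(R.inv()*Ro.from_matrix(G)).as_rotvec().round(4),"shift",(R.as_matrix().T@(np.array([*r,z])-s["eef_pos"])*1000).round(2),"q",s["qpos"].round(2) if hasattr(s["qpos"],"round") else s["qpos"],s["time"],s["opening"],s["contact_force"],s["finger_force"])
E
python3 go.py .12
```

```text
time: 1.3
eef_pos: [0.4726, 0.0473, 0.1674]
tcp_rot: [0.872, 0.49, 0.0, 0.0]
contact_force: [1.5, 0.5, -0.9]
opening: 0.5
finger_force: 0.0
turn [ 1.000e-04 -3.000e-04  4.118e-01] shift [-96.08 114.54  47.44] q [-0.11 -0.08  2.13  0.    1.1   0.43] 1.3 0.500316947757854 [ 1.46692653  0.48735935 -0.88869337] 0.0
```

```bash
python3 -m jog '[[0.5,-24,29,12,0,0,0.10],[0.5,-48,57,24,0,0,0.21],[0.5,-72,86,36,0,0,0.31],[0.5,-90,107,44,0,0,0.38],[0.5,-96,114,47,0,0,0.412],[0.5,-96,114,47,0,0,0.412],[0.5,-96,114,47,0,0,0.412]]'
python3 go.py .12; python3 go.py .064
```

```text
time: 2.0
eef_pos: [0.5205, -0.0909, 0.1207]
tcp_rot: [0.952, 0.305, -0.0, -0.0]
contact_force: [-0.4, 0.9, 0.3]
opening: 0.495
finger_force: 0.0
turn [-0.0009  0.0001  0.0069] shift [-2.02  2.77  0.71] q [-0.37  0.11  2.03  0.    1.    0.59] 2.0 0.49544659467030416 [-0.3824781  0.9497895  0.2644695] 0.0
turn [-0.0009  0.0001  0.0069] shift [-2.01  2.82 56.71] q [-0.37  0.11  2.03  0.    1.    0.59] 2.0 0.49544659467030416 [-0.3824781  0.9497895  0.2644695] 0.0
```

```bash
python3 -m jog '[[0.5,-2,2.8,4,0,0,0.007],[0.5,-2,2.8,16,0,0,0.007],[0.5,-2,2.8,28,0,0,0.007],[0.5,-2,2.8,40,0,0,0.007],[0.5,-2,2.8,50,0,0,0.007],[0.5,-2,2.8,56,0,0,0.007],[0.5,-2,2.8,56,0,0,0.007],[0.5,-2,2.8,56,0,0,0.007]]'
python3 go.py .064
python3 - <<'E'
from h import *
c=imaging.read_camera("scene");b=cv2.resize(c["image"][90:220,170:300],None,fx=4.6,fy=4.6,interpolation=cv2.INTER_CUBIC);cv2.imwrite("pics/pre.png",b)
E
```

```text
time: 2.8
eef_pos: [0.521, -0.0952, 0.0648]
tcp_rot: [0.954, 0.301, -0.0, 0.0]
contact_force: [-0.1, -0.1, 0.4]
opening: 0.497
finger_force: 0.0
turn [ 0.      0.     -0.0012] shift [ 0.08 -1.05  0.75] q [-0.37  0.2   2.05 -0.    0.89  0.59] 2.8 0.4973778312266683 [-0.07236362 -0.07847669  0.35175486] 0.0
```

View pics/pre.png

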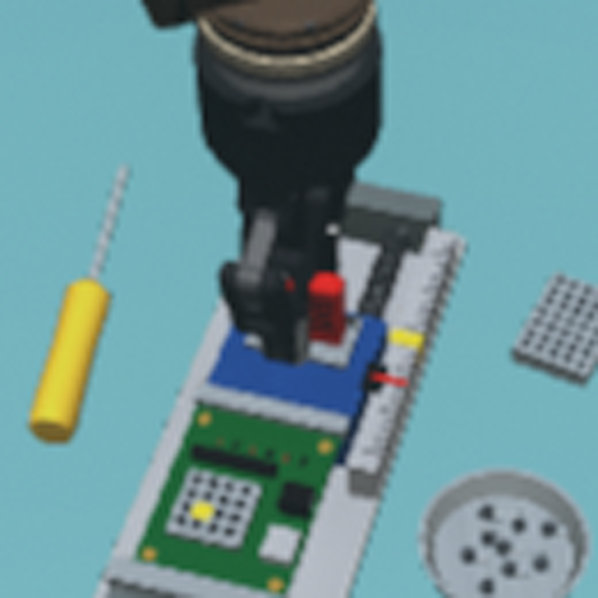

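The half-open fingers straddle the tab at (325,310). The pointer (390,380) and tape (405,340) stay visible. Closing now.

```bash
python3 -m jog '[[0.6,0,-1,0,0,0,0],[0.7,0,-1,0,0,0,0],[0.8,0,-1,0,0,0,0],[0.9,0,-1,0,0,0,0],[1,0,-1,0,0,0,0],[1,0,-1,0,0,0,0],[1,0,-1,0,0,0,0],[1,0,-1,0,0,0,0]]' 70
python3 go.py .064
```

```text
time: 3.65
eef_pos: [0.5208, -0.0948, 0.0653]
tcp_rot: [0.954, 0.301, 0.0, 0.001]
contact_force: [0.0, -2.6, 3.0]
opening: 0.129
finger_force: 69.6
turn [ 0.0013 -0.0004 -0.0013] shift [ 0.03 -0.55  1.28] q [-0.37  0.19  2.05 -0.    0.89  0.59] 3.65 0.12913939630634855 [ 0.01491581 -2.64696239  2.97568609] 69.6259081363678
```

```bash
python3 -m jog '[[1,0,-1,0,0,0,0],[1,0,-3,0,0,0,0],[1,0,-5,0,0,0,0],[1,0,-8,0,0,0,0],[1,0,-11,0,0,0,0],[1,0,-14,0,0,0,0],[1,0,-17,0,0,0,0],[1,0,-19,0,0,0,0],[1,0,-21,0,0,0,0],[1,0,-22,0,0,0,0],[1,0,-22,0,0,0,0],[1,0,-22,0,0,0,0]]'
python3 go.py .064
python3 - <<'E'
from h import *
c=imaging.read_camera("scene");b=cv2.resize(c["image"][125:195,225:295],None,fx=8.5,fy=8.5,interpolation=cv2.INTER_CUBIC);cv2.imwrite("pics/pull1.png",b)
E
```

```text
time: 4.85
eef_pos: [0.5091, -0.0779, 0.0653]
tcp_rot: [0.954, 0.301, 0.001, 0.002]
contact_force: [4.4, -7.5, -0.2]
opening: 0.127
finger_force: 69.2
turn [ 0.0048 -0.0012 -0.001 ] shift [-0.06 20.03  1.36] q [-0.35  0.16  2.09 -0.    0.88  0.61] 4.85 0.1269660774615806 [ 4.42632196 -7.45324849 -0.18779001] 69.22855138778687
```

View pics/pull1.png

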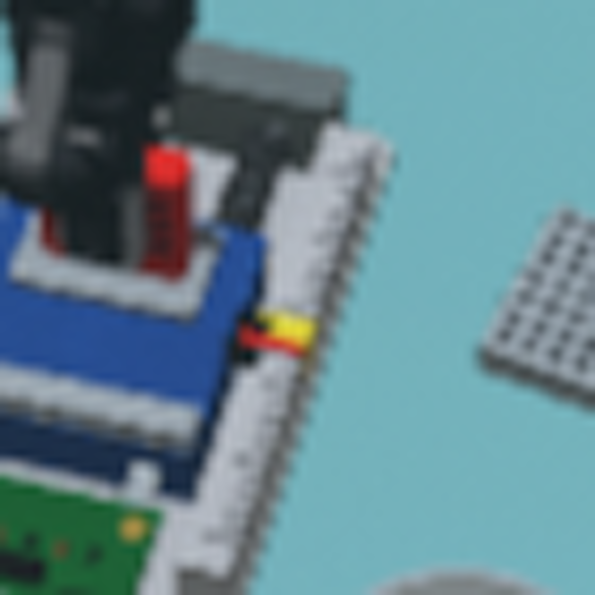

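The board is in place and the needle (275,342) stands at the near edge of the tape (290,328). I now compute the remaining travel.

```bash
cat > m.py <<'E'
from h import *
import pickle
ax=np.array([-0.5745,0.8185])
def cen(c,box,kind):
    x0,x1,y0,y1=box;im=c["image"][y0:y1,x0:x1].astype(float);b,g,r=im[...,0],im[...,1],im[...,2]
    w=np.clip(np.minimum(r,g)-b-20,0,None) if kind=="y" else np.clip(r-np.maximum(g,b)-25,0,None)
    v,u=np.mgrid[y0:y1,x0:x1];return (w*u).sum()/w.sum(),(w*v).sum()/w.sum(),w.sum()
S0=pickle.load(open("scene.pkl","rb"));T0=pickle.load(open("top.pkl","rb"))
S=imaging.read_camera("scene");T=imaging.read_camera("top")
for n,c0,c,yb,rb0,rb in(("scene",S0,S,(253,264,159,168),(250,260,168,176),(254,263,160,169)),("top",T0,T,(232,243,210,221),(244,250,205,211),(232,246,208,219))):
    t=cen(c0,yb,"y");p0=cen(c0,rb0,"r");p=cen(c,rb,"r")
    tx,px0,px=[ray(c0,*q[:2],h)[:2]@ax*1000 for q,h in((t,.036),(p0,.038),(p,.038))]
    print(n,np.round([t,p0,p],1).tolist(),"tape-start %.1f moved %.1f remaining %.1f"%(tx-px0,px-px0,tx-px))
E
python3 m.py
```

```text
scene [[258.1, 163.1, 2185.0], [254.1, 172.0, 951.0], [256.5, 164.8, 967.0]] tape-start 27.4 moved 20.5 remaining 6.8
top [[236.9, 215.1, 686.0], [247.0, 209.2, 76.0], [nan, nan, 0.0]] tape-start 28.3 moved nan remaining nanm.py:7: RuntimeWarning: invalid value encountered in scalar divide
  v,u=np.mgrid[y0:y1,x0:x1];return (w*u).sum()/w.sum(),(w*v).sum()/w.sum(),w.sum()
```

```bash
python3 -m jog '[[1,0,-1,0,0,0,0],[1,0,-2.5,0,0,0,0],[1,0,-4,0,0,0,0],[1,0,-5.5,0,0,0,0],[1,0,-6.5,0,0,0,0],[1,0,-7,0,0,0,0],[1,0,-7,0,0,0,0],[1,0,-7,0,0,0,0],[1,0,-7,0,0,0,0]]'
sed -i 's/(254,263,160,169)/(254,264,157,168)/' m.py; python3 m.py 2>/dev/null
python3 - <<'E'
from h import *
S=imaging.read_camera("scene");T=imaging.read_camera("top")
a=cv2.resize(S["image"][145:180,240:275],(395,395),interpolation=cv2.INTER_CUBIC);b=cv2.resize(T["image"][195:230,225:260],(395,395),interpolation=cv2.INTER_CUBIC)
cv2.imwrite("pics/pull2.png",np.hstack([a,b]))
E
```

```text
time: 5.9
eef_pos: [0.5053, -0.0724, 0.0653]
tcp_rot: [0.954, 0.301, 0.002, 0.003]
contact_force: [3.8, -7.8, -1.6]
opening: 0.128
finger_force: 69.1
scene [[258.1, 163.1, 2185.0], [254.1, 172.0, 951.0], [257.4, 162.5, 986.0]] tape-start 27.4 moved 27.2 remaining 0.1
top [[236.9, 215.1, 686.0], [247.0, 209.2, 76.0], [nan, nan, 0.0]] tape-start 28.3 moved nan remaining nan
```

View pics/pull2.png

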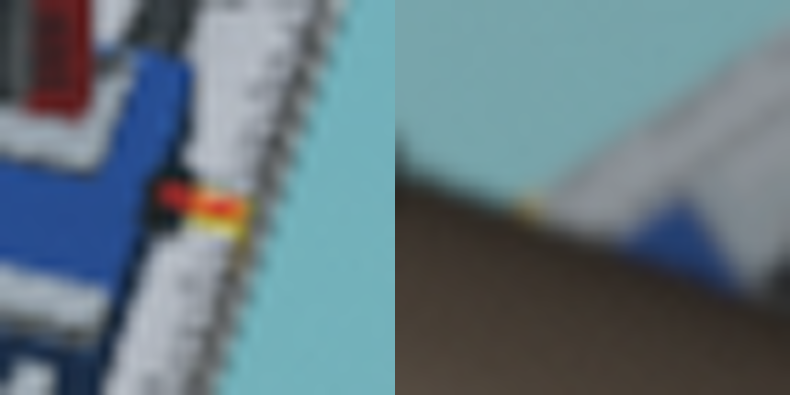

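In the scene half, the needle (205,200) lies over the tape (220,210), about 0.1 mm from its middle once height is allowed for. I hold for half a second, then hand in.

```bash
python3 -m jog '[[1,0,0,0,0,0,0],[1,0,0,0,0,0,0],[1,0,0,0,0,0,0],[1,0,0,0,0,0,0],[1,0,0,0,0,0,0]]' && python3 m.py 2>/dev/null | head -1; python3 -c "from plant import workorder;print(workorder.sign_off())"
```

```text
time: 6.6
eef_pos: [0.5053, -0.0724, 0.0653]
tcp_rot: [0.954, 0.301, 0.002, 0.002]
contact_force: [4.1, -8.8, -1.3]
opening: 0.127
finger_force: 69.1
scene [[258.1, 163.1, 2185.0], [254.1, 172.0, 951.0], [257.4, 162.5, 987.0]] tape-start 27.4 moved 27.2 remaining 0.1
the job is handed in; nothing more can be done
None
```

The job is handed in at about 6.6 s: the gripper holds the jaw open about 27 mm, with the pointer measured within about 1 mm of the tape's middle. The last views showed the board in place and nothing was seen to move, but sign-off returned no verdict.

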